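# Release the latched mode key

## Robot

A 6-joint arm with a two-finger parallel gripper is mounted at the origin on a cart in front of the work surface, level with it; the furniture and walls round the work are solid. World frame = base frame: x ahead of the robot, y to its left, z up, the work surface at z = 0. Lengths are in m, angles in rad, forces in N, time in s.
With the tool pointing down it reaches from about 0.35 to 0.975 m from the base axis. Payload 7.1 kg.
Tool frame: the origin (TCP) lies midway between the tips of the shut fingers; the grasp point (between the pads) lies 19 mm behind it; z points along the fingers, y is the line along which they close (so a half turn about z gives the same grasp; the last joint's range is limited). The gripper opens to 88 mm and grips with 3 to 60 N. Pads are 20 mm wide; open, the fingers measure 115 mm over their backs; the gripper's body (75 mm by 178 mm) begins 61 mm behind the grasp point.
Start: joints at [-1.199, 0.423, 1.63, -0, 1.089, -0.019], TCP at [0.238, -0.578, 0.223] pointing down, gripper open.
Joint ranges: [-3, 3], [-0.9, 2.11], [0.09, 2.58], [-1.31, 4.45], [0.11, 2.69], [-2.54, 2.54]. Speed limits (rad/s): [2.39, 2.39, 3.01, 3.14, 3.14, 3.14].

## Interface

Orientations are given as [roll, pitch, yaw] about the fixed x, y, z axes, in that order (R = Rz(yaw) Ry(pitch) Rx(roll)).
In Python, from station import bot gives the robot as it stands. The module is installed in compiled form; this text tells all that it offers.
- The arm moves only by the shell command python3 -m creep 'ROWS' [FORCE]. ROWS is JSON, a list of rows, each an object of numbers: "hand": the closure in counts, from 0 (fully open) to 255 (shut); "tx", "ty", "tz": the shift along the tool's x, y, z in units of 25 mm (1.0 is 25 mm); "spin": the turn about the tool's z in rad. In form: [{"hand": .., "tx": .., "ty": .., "tz": .., "spin": ..}, ...]. A call has 1 to 20 rows; each row shifts and turns the commanded pose from where the row before left it, along the tool's axes as they then stand; what a row does not reach is not made up. A row lasts 1/12 s, in which the tool goes at most 41.7 mm and 7.16 degrees, less where a joint would pass 70% of its speed; a pose out of reach is approached as far as the arm can. A call is refused whole if a number of a shift passes 1 or a number of a turn 0.125, either way. A call with a gripper value outside its range is refused whole. The fingers move at their own pace and stop on an object; FORCE is the grip in N (left out, the last holds). Time passes only in rows, so rows that do not move let the fingers close. It gives the time, the measured TCP pose, the force, the opening and the grip force at its end, in the units of the state.
- bot.observe(): the state, without advancing time (a new reading comes with each control period).
- bot.grab_frame(name): name is "scene" or "side" or "wrist"; returns a dict with "img" (400x640x3 uint8, blue, green, red), "z_map" (400x640 float32, m along the optical axis (not along the pixel's ray), 0 where there is no reading), "fovy" (degrees; the focal length in pixels is half the picture's height over the tangent of half this angle, whatever the lens; pixels are square), "cx", "cy" (the principal point, pixels), "R" (3x3) and "t" (3): a world point X has camera coordinates R X + t. Camera axes: x right, y down, z forward; pixel columns grow to the right and rows downward; lengths in m; the calibration is good to about 2 mm. A picture is of the moment at which its call begins.
- bot.job_done(): hands the job in; it is judged then, once.
Trained networks look in the newest picture that a camera, given by its name, has taken for a name from the list of things; names that differ only in an ending like _2 or _b are one class to them, and where a whole thing is asked for, a point or a joint stands for the part that bears it (a point fixed in the world has none). Each returns a list of dicts, best first, with "score" (0 to 1); they miss things now and then, are a little off and sometimes report something else, mostly with a low value. They report only what shows in the picture. A call takes as long as a camera call.
- bot.silhouettes(camera, name): "mask" (400x640 bool, what is visible of it) and "extent" ([left, top, width, height] in pixels, round what is visible of it).
The state is a dict: "clock": time; "joint_pos": joint angles; "dq": joint speeds; "joint_efforts": joint torques, N m; "tcp_pos": TCP position; "ee_rot": TCP orientation; "force": force on the tool from outside, world axes, zero at the start; "moment": the same for the moment, N m; "gripper_width": opening from 0.0 (shut) to 1.0 (fully open); "grip_force": force on a finger pad.
Only numpy, scipy, OpenCV 4.12 (cv2) and the standard library are available. Lean on these libraries where they do the work, as an engineer would, in place of code of your own. Each camera call takes 0.05 s, during which the arm holds its last target. There are 200 camera calls.

## Task

One of the four identical white mode keys on the blue key box has been left latched down. Feel for it with light taps, without pushing any of the keys that are up right in, then press the latched key all the way down and let it go, so that it springs up and all four keys stand level. Only the fingertips are needed: nothing is to be picked up, and the loose parts lying around the box stay where they are.

Things in the scene. Friction and masses are not known exactly. Their poses are not given: they have to be found in the camera images.
- key_box: Mode key box, fixed to the bench: blue, with a grey top plate at z = 38 mm; 92 mm deep (its x axis, away from the robot at yaw 0), 224 mm long (its y axis, along the row of keys). Origin: centre of its underside. The keys sit on its centre line, 25 and 75 mm to either side of the origin. Beware: behind left stands a fixed green tin, lid open, 135 mm high, x 0.53 to 0.65, y 0 to 0.20.
- switch_a: Fixed square black frame, 40x40x7 mm, round the key of joint key_a. The letters come in any order along the row. Origin: centre of the key at top plate level (z = 38 mm); axes as the box's. The key has a flat square white cap, 28x28 mm; its top is 22 mm above this origin (60 mm above the bench) if the key is up, 4 mm lower if it is latched.
- switch_b: Fixed square black frame, 40x40x7 mm, round the key of joint key_b. The letters come in any order along the row. Origin: centre of the key at top plate level (z = 38 mm); axes as the box's. The key has a flat square white cap, 28x28 mm; its top is 22 mm above this origin (60 mm above the bench) if the key is up, 4 mm lower if it is latched.
- switch_c: Fixed square black frame, 40x40x7 mm, round the key of joint key_c. The letters come in any order along the row. Origin: centre of the key at top plate level (z = 38 mm); axes as the box's. The key has a flat square white cap, 28x28 mm; its top is 22 mm above this origin (60 mm above the bench) if the key is up, 4 mm lower if it is latched.
- switch_d: Fixed square black frame, 40x40x7 mm, round the key of joint key_d. The letters come in any order along the row. Origin: centre of the key at top plate level (z = 38 mm); axes as the box's. The key has a flat square white cap, 28x28 mm; its top is 22 mm above this origin (60 mm above the bench) if the key is up, 4 mm lower if it is latched.
- key_a (a joint): Travel (m) of the white key in frame switch_a, from where THIS key stood at the start: 0 at the start for every key, up or latched; grows as it is pushed down. A key that is up: about 1 N to start it, 1.2 N more per mm, bottom at 7.5 mm, springs back. The latched key: yields only above 5 N, bottom 3.5 mm down (10 N; press with 11 to 15 N); let go there, it rises to -0.004.
- key_b (a joint): Travel (m) of the white key in frame switch_b, from where THIS key stood at the start: 0 at the start for every key, up or latched; grows as it is pushed down. A key that is up: about 1 N to start it, 1.2 N more per mm, bottom at 7.5 mm, springs back. The latched key: yields only above 5 N, bottom 3.5 mm down (10 N; press with 11 to 15 N); let go there, it rises to -0.004.
- key_c (a joint): Travel (m) of the white key in frame switch_c, from where THIS key stood at the start: 0 at the start for every key, up or latched; grows as it is pushed down. A key that is up: about 1 N to start it, 1.2 N more per mm, bottom at 7.5 mm, springs back. The latched key: yields only above 5 N, bottom 3.5 mm down (10 N; press with 11 to 15 N); let go there, it rises to -0.004.
- key_d (a joint): Travel (m) of the white key in frame switch_d, from where THIS key stood at the start: 0 at the start for every key, up or latched; grows as it is pushed down. A key that is up: about 1 N to start it, 1.2 N more per mm, bottom at 7.5 mm, springs back. The latched key: yields only above 5 N, bottom 3.5 mm down (10 N; press with 11 to 15 N); let go there, it rises to -0.004.
- bolt_0: Bystander, loose, leave it alone: zinc hexagon bolt, 23x79x22 mm, lying just behind the key box. Origin: centre of its underside.
- pin_shaft: Bystander, loose, leave it alone: grey steel pin, 20 mm thick, 90 mm long, lying just behind the key box. Origin: centre of its underside.
- battery: Bystander, loose, leave it alone: red and white round cell, 15x50x15 mm, lying just in front of the key box. Origin: centre of its underside.
- hub: Bystander, loose, leave it alone: grey flanged hub, 70 mm wide, 35 mm high, standing off the right-hand end of the key box. Origin: centre of its underside.
- gear: Bystander, loose, leave it alone: grey gear wheel, 64 mm wide, 21 mm high, lying flat to the left of the work. Origin: centre of its underside.
- torch: Bystander, loose, leave it alone: black torch, 28 mm thick, 136 mm long, lying to the left. Origin: centre of its underside.
- marker_2: Bystander, loose, leave it alone: blue and white marker pen, 17 mm thick, 141 mm long, lying to the right. Origin: centre of its underside.

How it is judged:
By the outcome, as a careful person would: the job done as asked, in the order asked, and still so for the second after the job is handed in, with the robot touching nothing.
It also fails if it takes over 48 s, if anything falls off the work surface, if the arm or the gripper's body presses on something with over 40 N, if the wrist force passes 120 N, or if a joint passes its speed limit or range.

## Working session

There is one attempt and no reset: what is moved stays moved. The work goes in short steps, Python scripts to look and compute and a shell command to move; the robot and the scene stay as the last step left them, time stands still between calls to the robot, and variables do not carry over. Pictures are saved under pics/ and viewed, at most 10 in all, crops included, and the job is handed in when it is done.

```bash
mkdir -p pics; cat > h.py <<'E'
import numpy as np,cv2
from station import bot
def pts(f,mask):
    v,u=np.nonzero(mask&(f["z_map"]>0)); z=f["z_map"][v,u]
    fl=200/np.tan(np.radians(f["fovy"])/2)
    c=np.stack([(u-f["cx"])/fl*z,(v-f["cy"])/fl*z,z],1)
    return (c-f["t"])@f["R"]
E
python3 - <<'E'
from h import *
s=bot.observe();print({k:np.round(v,3).tolist() for k,v in s.items()})
for c in("scene","side"):
    f=bot.grab_frame(c);cv2.imwrite(f"pics/{c}0.png",f["img"])
    print(c,f["fovy"],f["t"]@-f["R"])
    for n in("key_a","switch_a","key_box"):
        for d in bot.silhouettes(c,n)[:6]:
            p=pts(f,d["mask"]);
            if len(p):print(n,round(d["score"],2),d["extent"],np.round(np.median(p,0),4),np.round(np.percentile(p,[2,98],axis=0),3).tolist())
E
```

```text
{'clock': 0.0, 'joint_pos': [-1.199, 0.424, 1.631, -0.0, 1.089, -0.019], 'dq': [0.001, 0.001, 0.001, 0.001, -0.002, 0.001], 'joint_efforts': [0.001, -54.462, -27.367, 0.065, 0.023, -0.0], 'tcp_pos': [0.238, -0.577, 0.222], 'ee_rot': [-3.14, -0.0, 0.391], 'force': [0.026, 0.151, -0.214], 'moment': [0.001, -0.046, 0.024], 'grip_force': 0.0, 'gripper_width': 1.0}
scene 48.76302368728172 [-0.55726852 -0.68695734  0.58160883]
key_a 0.67 [375.0, 208.7, 11.0, 6.7] [ 0.5946 -0.3462  0.0163] [[0.56, -0.357, 0.001], [0.603, -0.328, 0.031]]
key_a 0.59 [311.8, 195.9, 11.4, 7.8] [ 0.4931 -0.1686  0.0564] [[0.487, -0.179, 0.044], [0.512, -0.155, 0.062]]
key_a 0.43 [327.1, 196.7, 16.3, 9.8] [ 0.4982 -0.2175  0.0571] [[0.49, -0.228, 0.045], [0.521, -0.202, 0.062]]
switch_a 0.69 [321.0, 199.0, 19.7, 10.7] [ 0.4954 -0.2197  0.0475] [[0.486, -0.235, 0.039], [0.521, -0.198, 0.062]]
switch_a 0.67 [340.8, 199.1, 14.2, 12.8] [ 0.5016 -0.2693  0.0471] [[0.49, -0.284, 0.038], [0.532, -0.247, 0.057]]
switch_a 0.57 [308.7, 195.4, 17.5, 13.8] [ 0.4921 -0.1696  0.0502] [[0.481, -0.184, 0.039], [0.519, -0.149, 0.
[... 616 characters left out ...]
-0.295, 0.062]]
key_a 0.4 [311.9, 196.8, 10.3, 5.3] [ 0.5012 -0.1553  0.0586] [[0.489, -0.173, 0.047], [0.516, -0.145, 0.062]]
switch_a 0.69 [379.6, 146.9, 10.0, 17.1] [ 0.4445 -0.6013  0.0132] [[0.432, -0.69, -0.002], [0.465, -0.538, 0.021]]
switch_a 0.67 [331.7, 176.9, 6.2, 4.3] [ 0.514  -0.3013  0.0526] [[0.501, -0.321, 0.039], [0.536, -0.293, 0.062]]
switch_a 0.55 [308.3, 196.7, 15.5, 6.1] [ 0.4978 -0.1513  0.0533] [[0.486, -0.172, 0.04], [0.513, -0.143, 0.062]]
key_box 0.69 [302.5, 171.4, 46.1, 42.7] [ 0.4865 -0.1977  0.0362] [[0.457, -0.337, 0.002], [0.574, -0.122, 0.044]]
key_box 0.34 [337.2, 165.3, 18.2, 11.3] [ 0.5126 -0.3911  0.021 ] [[0.486, -0.455, -0.002], [0.562, -0.342, 0.04]]
```

```bash
python3 -m creep '[{"hand":255,"spin":0.1},{"hand":255,"spin":0.1},{"hand":255,"spin":0.1},{"hand":255,"tx":0.7,"ty":-0.7},{"hand":255,"tx":0.8,"ty":-0.8},{"hand":255,"tx":0.8,"ty":-0.8},{"hand":255,"tx":0.8,"ty":-0.8},{"hand":255,"tx":0.8,"ty":-0.8},{"hand":255,"tx":0.8,"ty":-0.8},{"hand":255,"tx":0.8,"ty":-0.8},{"hand":255,"tx":0.8,"ty":-0.8},{"hand":255,"tx":0.8,"ty":-0.8},{"hand":255,"tx":0.8,"ty":-0.8},{"hand":255,"tx":0.8,"ty":-0.8},{"hand":255,"tx":0.8,"ty":-0.8},{"hand":255,"tx":0.8,"ty":-0.8},{"hand":255,"tx":0.4,"ty":-0.8},{"hand":255}]' 20
python3 - <<'E'
from h import *
s=bot.observe();print(s["tcp_pos"],s["ee_rot"],s["force"],s["gripper_width"])
f=bot.grab_frame("wrist");cv2.imwrite("pics/w1.png",f["img"])
C=[]
for n in("key_a","switch_a","key_box"):
        for d in bot.silhouettes("wrist",n)[:6]:
            p=pts(f,d["mask"]);
            if len(p):print(n,round(d["score"],2),d["extent"],np.round(np.median(p,0),4),np.round(np.percentile(p,[2,98],axis=0),3).tolist())
E
```

```text
[ 0.23806781 -0.57779606  0.2225711 ] [-3.14139752e+00 -1.13616765e-05  3.90776208e-01] [ 0.02409845 -0.09637189 -0.12785658] 1.0011363845050016validation failed for argument at $[0]...
```

View pics/w1.png

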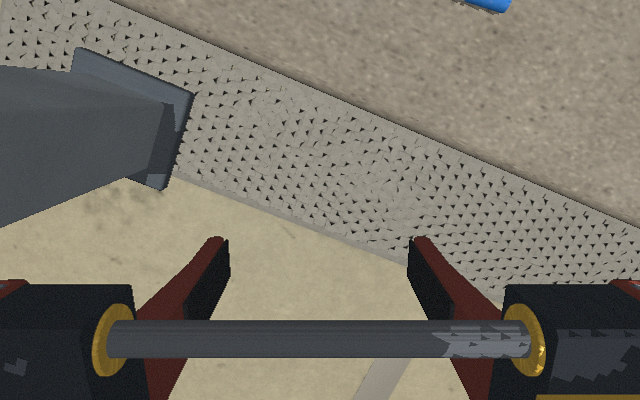

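The call was refused because every row needs all five fields. The picture still shows the start pose: open fingers, bench edge, and the tip of the blue marker at about (485, 3).

```bash
python3 -m creep '[{"hand":255,"tx":0,"ty":0,"tz":0,"spin":0.1},{"hand":255,"tx":0,"ty":0,"tz":0,"spin":0.1},{"hand":255,"tx":0,"ty":0,"tz":0,"spin":0.1},{"hand":255,"tx":0.7,"ty":-0.7,"tz":0,"spin":0},{"hand":255,"tx":0.8,"ty":-0.8,"tz":0,"spin":0},{"hand":255,"tx":0.8,"ty":-0.8,"tz":0,"spin":0},{"hand":255,"tx":0.8,"ty":-0.8,"tz":0,"spin":0},{"hand":255,"tx":0.8,"ty":-0.8,"tz":0,"spin":0},{"hand":255,"tx":0.8,"ty":-0.8,"tz":0,"spin":0},{"hand":255,"tx":0.8,"ty":-0.8,"tz":0,"spin":0},{"hand":255,"tx":0.8,"ty":-0.8,"tz":0,"spin":0},{"hand":255,"tx":0.8,"ty":-0.8,"tz":0,"spin":0},{"hand":255,"tx":0.8,"ty":-0.8,"tz":0,"spin":0},{"hand":255,"tx":0.8,"ty":-0.8,"tz":0,"spin":0},{"hand":255,"tx":0.8,"ty":-0.8,"tz":0,"spin":0},{"hand":255,"tx":0,"ty":-0.8,"tz":0,"spin":0},{"hand":255,"tx":0,"ty":-0.8,"tz":0,"spin":0},{"hand":255,"tx":0,"ty":0,"tz":0,"spin":0}]' 20
python3 - <<'E'
from h import *
s=bot.observe();print(s["tcp_pos"],s["ee_rot"],s["force"],s["gripper_width"])
f=bot.grab_frame("wrist");cv2.imwrite("pics/w2.png",f["img"])
for n in("key_a","switch_a","key_box"):
        for d in bot.silhouettes("wrist",n)[:6]:
            p=pts(f,d["mask"]);
            if len(p):print(n,round(d["score"],2),d["extent"],np.round(np.median(p,0),4),np.round(np.percentile(p,[2,98],axis=0),3).tolist())
E
```

```text
clock: 2.1
tcp_pos: [0.449, -0.277, 0.2225]
ee_rot: [-3.14, 0.001, 0.093]
force: [-0.9, -0.6, -0.7]
gripper_width: 0.006
grip_force: 0.0
[ 0.4490017  -0.2769786   0.22245353] [-3.13999067e+00  1.07826688e-03  9.31961771e-02] [-0.8736182  -0.62050779 -0.66344754] 0.0062884777391102155
key_a 0.98 [295.3, 93.5, 31.4, 32.2] [ 0.5128 -0.2623  0.0562] [[0.5, -0.275, 0.054], [0.526, -0.249, 0.058]]
key_a 0.86 [236.8, 95.5, 36.2, 34.4] [ 0.5081 -0.2136  0.0599] [[0.494, -0.227, 0.051], [0.521, -0.2, 0.062]]
key_a 0.72 [349.8, 92.7, 34.0, 36.6] [ 0.5173 -0.3113  0.06  ] [[0.503, -0.325, 0.053], [0.53, -0.298, 0.062]]
key_a 0.6 [180.8, 91.8, 36.3, 37.0] [ 0.5036 -0.1649  0.0599] [[0.49, -0.177, 0.049], [0.517, -0.15, 0.062]]
switch_a 0.95 [178.7, 88.4, 44.9, 44.2] [ 0.5044 -0.167   0.0573] [[0.484, -0.183, 0.041], [0.522, -0.144, 0.061]]
switch_a 0.92 [287.6, 88.9, 43.8, 43.9] [ 0.5135 -0.2622  0.0462] [[0.493, -0.281, 0.039], [0.532, -0.243, 0.058]]
switch_a 0.67 [342.1, 84.6, 46.9, 47.4] [ 0.518  -0.3104  0.0542] [[0.497, -0.332, 0.038], [0.537, -0.292, 0.061]]
switch_a 0.59 [235.9, 87.7, 41.7, 45.5] [ 0.5089 -0.2151  0.0581] [[0.489, -0.232, 0.042], [0.527, -0.194, 0.061]]
switch_a 0.4 [556.4, 193.1, 81.7, 17.2] [ 0.4447 -0.5771  0.0156] [[0.434, -0.62, 0.002], [0.455, -0.539, 0.018]]
key_box 0.64 [162.3, 47.3, 241.6, 112.6] [ 0.5212 -0.2367  0.0381] [[0.462, -0.345, 0.026], [0.559, -0.131, 0.04]]
key_box 0.26 [555.6, 191.6, 82.6, 19.3] [ 0.4445 -0.5781  0.0157] [[0.433, -0.62, 0.007], [0.455, -0.539, 0.018]]
```

View pics/w2.png

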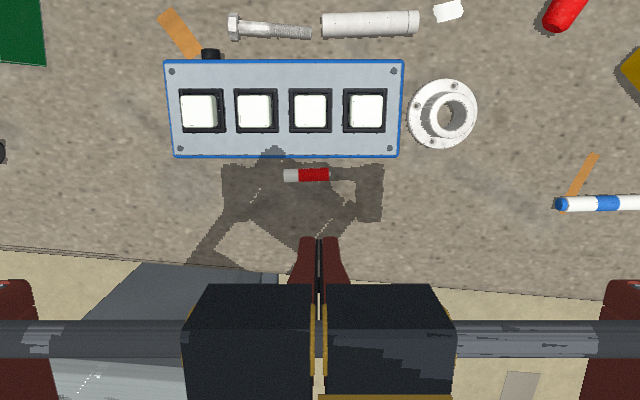

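The picture shows the four keys at about (200,110), (255,110), (310,110) and (364,110), with the battery in front at (306,175). Depth puts the third key at 56 mm and the others at 60 mm. I'll tap its neighbour, key 2, first, then key 3.

```bash
python3 -m creep '[{"hand":255,"tx":0.6,"ty":-0.6,"tz":0,"spin":0},{"hand":255,"tx":0.8,"ty":-0.8,"tz":0.2,"spin":0},{"hand":255,"tx":0.7,"ty":-0.6,"tz":0.8,"spin":0},{"hand":255,"tx":0.5,"ty":-0.35,"tz":1,"spin":0},{"hand":255,"tx":0,"ty":0,"tz":1,"spin":0},{"hand":255,"tx":0,"ty":0,"tz":1,"spin":0},{"hand":255,"tx":0,"ty":0,"tz":1,"spin":0},{"hand":255,"tx":0,"ty":0,"tz":0.6,"spin":0},{"hand":255,"tx":0,"ty":0,"tz":0.3,"spin":0},{"hand":255,"tx":0,"ty":0,"tz":0,"spin":0},{"hand":255,"tx":0,"ty":0,"tz":0,"spin":0},{"hand":255,"tx":0,"ty":0,"tz":0,"spin":0}]'
python3 - <<'E'
from h import *
s=bot.observe();print(s["tcp_pos"],s["ee_rot"],s["force"])
E
```

```text
clock: 3.3
tcp_pos: [0.5097, -0.2164, 0.0762]
ee_rot: [3.141, -0.002, 0.09]
force: [0.7, -0.8, -0.1]
gripper_width: 0.008
grip_force: 0.0
[ 0.50969997 -0.21637103  0.07621962] [ 3.14062251e+00 -1.71282319e-03  9.01875247e-02] [ 0.74130419 -0.76447694 -0.06775546]
```

```bash
python3 -m creep '[{"hand":255,"tx":0,"ty":-0.1,"tz":0.3,"spin":0},{"hand":255,"tx":0,"ty":0,"tz":0.2,"spin":0},{"hand":255,"tx":0,"ty":0,"tz":0.06,"spin":0},{"hand":255,"tx":0,"ty":0,"tz":0,"spin":0},{"hand":255,"tx":0,"ty":0,"tz":0,"spin":0}]'
python3 -m creep '[{"hand":255,"tx":0,"ty":0,"tz":0.05,"spin":0},{"hand":255,"tx":0,"ty":0,"tz":0,"spin":0}]'
python3 -m creep '[{"hand":255,"tx":0,"ty":0,"tz":0.04,"spin":0},{"hand":255,"tx":0,"ty":0,"tz":0,"spin":0}]'
```

```text
clock: 3.72
tcp_pos: [0.5087, -0.213, 0.0612]
ee_rot: [-3.142, 0.0, 0.091]
force: [0.1, -0.4, 0.2]
gripper_width: 0.004
grip_force: 0.0
clock: 3.88
tcp_pos: [0.5089, -0.2132, 0.06]
ee_rot: [3.141, -0.0, 0.091]
force: [0.5, 0.5, 1.8]
gripper_width: 0.009
grip_force: 0.6
clock: 4.05
tcp_pos: [0.5089, -0.2132, 0.0591]
ee_rot: [3.141, -0.001, 0.091]
force: [-0.2, 0.5, 2.3]
gripper_width: 0.007
grip_force: 1.1
```

Key 2 makes contact at 60 mm and yields softly, so it is up. Next, lift and move to key 3.

```bash
python3 -m creep '[{"hand":255,"tx":0,"ty":0,"tz":-0.5,"spin":0},{"hand":255,"tx":0,"ty":0.4,"tz":0,"spin":0},{"hand":255,"tx":0,"ty":0.8,"tz":0,"spin":0},{"hand":255,"tx":0,"ty":0.6,"tz":0,"spin":0},{"hand":255,"tx":0,"ty":0.2,"tz":0,"spin":0},{"hand":255,"tx":0,"ty":0,"tz":0.2,"spin":0},{"hand":255,"tx":0,"ty":0,"tz":0.2,"spin":0},{"hand":255,"tx":0,"ty":0,"tz":0.06,"spin":0},{"hand":255,"tx":0,"ty":0,"tz":0,"spin":0},{"hand":255,"tx":0,"ty":0,"tz":0,"spin":0}]'
python3 -m creep '[{"hand":255,"tx":0,"ty":0,"tz":0.04,"spin":0},{"hand":255,"tx":0,"ty":0,"tz":0,"spin":0}]'
python3 -m creep '[{"hand":255,"tx":0,"ty":0,"tz":0.04,"spin":0},{"hand":255,"tx":0,"ty":0,"tz":0,"spin":0}]'
```

```text
clock: 4.88
tcp_pos: [0.5128, -0.2621, 0.0595]
ee_rot: [-3.141, 0.001, 0.091]
force: [0.1, 0.1, -0.3]
gripper_width: 0.005
grip_force: 0.0
clock: 5.05
tcp_pos: [0.5132, -0.2625, 0.0589]
ee_rot: [-3.142, 0.0, 0.091]
force: [-0.2, -0.4, -0.1]
gripper_width: 0.006
grip_force: 0.0
clock: 5.22
tcp_pos: [0.5132, -0.2627, 0.0579]
ee_rot: [3.142, 0.0, 0.091]
force: [1.3, 0.5, -0.3]
gripper_width: 0.005
grip_force: 0.0
```

No force at 57.9 mm, where an up key would give about 3 N. I'll go on down until it touches.

```bash
for i in 1 2; do python3 -m creep '[{"hand":255,"tx":0,"ty":0,"tz":0.04,"spin":0},{"hand":255,"tx":0,"ty":0,"tz":0,"spin":0}]' | sed -n 2,4p; done
python3 -m creep '[{"hand":255,"tx":0,"ty":0,"tz":0.02,"spin":0},{"hand":255,"tx":0,"ty":0,"tz":0,"spin":0}]'
```

```text
tcp_pos: [0.5131, -0.2628, 0.0568]
ee_rot: [-3.142, 0.0, 0.091]
force: [-0.7, -0.2, 0.3]
tcp_pos: [0.5133, -0.2629, 0.0561]
ee_rot: [3.142, -0.0, 0.091]
force: [-1.0, 1.2, 3.5]
clock: 5.72
tcp_pos: [0.5133, -0.2629, 0.0557]
ee_rot: [3.142, -0.0, 0.091]
force: [-1.8, 2.1, 5.0]
gripper_width: 0.004
grip_force: 2.7
```

Contact comes at 56 mm and is stiff, so key 3 is the latched one. Press it.

```bash
python3 -m creep '[{"hand":255,"tx":0,"ty":0,"tz":0.05,"spin":0},{"hand":255,"tx":0,"ty":0,"tz":0.05,"spin":0},{"hand":255,"tx":0,"ty":0,"tz":0,"spin":0}]' | sed -n 2,4p;  python3 -m creep '[{"hand":255,"tx":0,"ty":0,"tz":0.03,"spin":0},{"hand":255,"tx":0,"ty":0,"tz":0,"spin":0}]' | sed -n 2,4p
```

```text
tcp_pos: [0.5133, -0.2629, 0.0534]
ee_rot: [3.142, -0.0, 0.091]
force: [-1.9, 0.9, 8.3]
tcp_pos: [0.5133, -0.2629, 0.0529]
ee_rot: [3.141, -0.0, 0.091]
force: [-2.4, 1.4, 9.4]
```

```bash
python3 -m creep '[{"hand":255,"tx":0,"ty":0,"tz":0.03,"spin":0},{"hand":255,"tx":0,"ty":0,"tz":0,"spin":0}]' | sed -n 2,4p;  python3 -m creep '[{"hand":255,"tx":0,"ty":0,"tz":0.02,"spin":0},{"hand":255,"tx":0,"ty":0,"tz":0,"spin":0}]' | sed -n 2,4p
```

```text
tcp_pos: [0.5133, -0.263, 0.0528]
ee_rot: [3.141, -0.0, 0.091]
force: [-3.6, 2.4, 15.6]
tcp_pos: [0.5134, -0.2629, 0.0527]
ee_rot: [3.141, -0.0, 0.091]
force: [-4.7, 3.8, 18.7]
```

The key has bottomed: force rose from 9 to 19 N with almost no travel. Release it straight up, back off and look.

```bash
python3 -m creep '[{"hand":255,"tx":0,"ty":0,"tz":-0.1,"spin":0},{"hand":255,"tx":0,"ty":0,"tz":-0.3,"spin":0},{"hand":255,"tx":0,"ty":0,"tz":-0.7,"spin":0},{"hand":255,"tx":0,"ty":0,"tz":-1,"spin":0},{"hand":255,"tx":0,"ty":0,"tz":-1,"spin":0},{"hand":255,"tx":-0.5,"ty":0,"tz":-1,"spin":0},{"hand":255,"tx":-0.8,"ty":0,"tz":-1,"spin":0},{"hand":255,"tx":-0.8,"ty":0,"tz":-1,"spin":0},{"hand":255,"tx":-0.5,"ty":0,"tz":-0.5,"spin":0},{"hand":255,"tx":0,"ty":0,"tz":0,"spin":0},{"hand":255,"tx":0,"ty":0,"tz":0,"spin":0}]'
python3 - <<'E'
from h import *
f=bot.grab_frame("wrist");cv2.imwrite("pics/w3.png",f["img"])
for d in bot.silhouettes("wrist","key_a")[:6]:
    p=pts(f,d["mask"]); print(round(d["score"],2),d["extent"],np.round(np.median(p,0),4))
E
```

```text
clock: 7.38
tcp_pos: [0.4486, -0.2691, 0.2165]
ee_rot: [3.14, -0.002, 0.09]
force: [-0.2, -0.0, 0.3]
gripper_width: 0.006
grip_force: 0.0
0.94 [358.6, 92.0, 33.8, 35.4] [ 0.517  -0.3111  0.06  ]
0.81 [185.8, 93.5, 39.3, 36.5] [ 0.5033 -0.1651  0.06  ]
0.75 [303.5, 93.6, 32.3, 33.8] [ 0.5128 -0.2621  0.06  ]
0.63 [242.9, 98.5, 39.0, 31.1] [ 0.5079 -0.2133  0.0599]
```

View pics/w3.png

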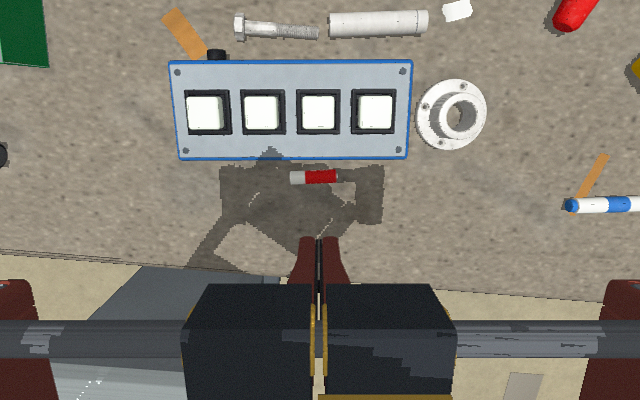

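All four caps, at about (205,112), (262,112), (318,112) and (375,112), now read 60 mm. The bolt, pin, battery and hub are where they were.

```bash
python3 -c "
from station import bot
print(bot.job_done())"
```

```text
the job is handed in; nothing more can be done
None
```

The latched key was the third from the left: I pressed it to the bottom and released it, all four keys now measure 60 mm high, and the job is handed in; the press peaked at about 19 N against the advised 11 to 15 N, and I tapped only keys 2 and 3 because depth readings already pointed to key 3.

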